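# Reset the tripped bench power box

## Robot

A 6-joint arm with a two-finger parallel gripper is mounted at the origin on the work surface. World frame = base frame: x ahead of the robot, y to its left, z up, the work surface at z = 0. Lengths are in m, angles in degrees, forces in N, time in s.
With the tool pointing down it reaches from about 0.35 to 0.925 m from the base axis. Payload 6.4 kg.
Tool frame: the origin (TCP) lies between the finger pads; the fingertips stand 25 mm ahead of it and the grasp point (between the pads) lies 6 mm ahead of it; z points along the fingers, y is the line along which they close (so a half turn about z gives the same grasp; the last joint's range is limited). The gripper opens to 94 mm and grips with 3 to 60 N. Pads are 16 mm wide; open, the fingers measure 119 mm over their backs; the gripper's body (75 mm by 177 mm) begins 78 mm behind the grasp point.
Start: joints at [62.619, 14.043, 89.255, -0, 76.702, -9.975], TCP at [0.194, 0.62, 0.23] pointing down, gripper open.
Joint ranges: [-179.41, 179.41], [-58.25, 129.5], [7.25, 145.43], [-54.29, 234.29], [11.92, 165.04], [-157.13, 157.13]. Speed limits (degrees/s): [147.25, 147.25, 180, 180, 180, 180].

## Interface

Orientations are given as [roll, pitch, yaw] about the fixed x, y, z axes, in that order (R = Rz(yaw) Ry(pitch) Rx(roll)).
In Python, from bench import bot, vision gives the robot as it stands.
- The arm moves only by the tool apply_moves, never from a script. Its argument "steps" is a list of rows, each a list of 3 entries, a list of its own where there are three numbers: the shift along the tool's x, y, z in cm, then the turn about the tool's z in rad, then the opening, from 0 (shut) to 1 (fully open). A call has 1 to 20 rows; each row is the pose to reach, as a shift and turn from the pose commanded when the call began, along the tool's axes at that moment; what a row does not reach only later rows make up. A row lasts 1/12 s, in which the tool goes at most 41.7 mm and 7.16 degrees, less where a joint would pass 70% of its speed; a pose out of reach is approached as far as the arm can. A call with a gripper value outside its range is refused whole. The fingers move at their own pace and stop on an object; the grip force is fixed at half the most. Time passes only in rows, so rows that repeat a pose let the fingers close. It gives the time, the measured TCP pose, the force, the opening and the grip force at its end, in the units of the state.
- bot.read_state(): the state, without advancing time (a new reading comes with each control period).
- vision.snapshot(name): name is "scene" or "top" or "wrist"; returns a dict with "color" (384x512x3 uint8, red, green, blue), "K" (3x3 intrinsics, pixels), "k1" (the pictures are not rectified: a ray, as slopes to the right and down, at radius r is drawn at 1 + k1 r^2 times it, then the intrinsics apply), "rvec" (rotation vector, rad) and "tvec" (3), from world to camera coordinates, as OpenCV has them. Camera axes: x right, y down, z forward; pixel columns grow to the right and rows downward; lengths in m; the calibration is good to about 2 mm. A picture is of the moment at which its call begins. There is no depth.
- bot.close_job(): hands the job in; it is judged then, once.
The state is a dict: "clock": time; "joints": joint angles; "dq": joint speeds; "joint_torque": joint torques, N m; "tool_pos": TCP position; "ee_rot": TCP orientation; "contact_force": force on the tool from outside, world axes, zero at the start; "ft_torque": the same for the moment, N m; "opening": finger opening in m; "finger_force": force on a finger pad.
Only numpy, scipy, OpenCV 4.12 (cv2) and the standard library are available. Lean on these libraries where they do the work, as an engineer would, in place of code of your own. Each camera call takes 0.05 s, during which the arm holds its last target. There are 200 camera calls.

## Task

The bench power box has tripped: with the fingertips, push the small blue book along the box top until the yellow-bordered well under it is clear, keeping the book flat on the box and never lifting it. Then reach into the well, press the red reset key right down and let it come up, and only after that push the yellow-tipped lever all the way over, away from the robot, to on. Pick nothing up and leave everything else where it stands.

Things in the scene. Friction and masses are not known exactly. Their poses are not given: they have to be found in the camera images.
- power_box: Grey power box fixed to the bench, 190 (x) x 360 (y) x 60 mm high, flat top with three flush white sockets near the back; origin at the centre of its underside, z up, x to its back edge (away from the robot), y to its left; yaw up to 0.3 rad. In its frame the reset well is at x -20, y +70 mm and the lever's pivot at x -30, y -130 mm, 82 mm above the bench.
- well (a point): Centre of the mouth of the reset well, level with the box top (60 mm above the bench). The well is a square hole 44 x 44 mm, sides along the box's x and y, straight walls, floor 48 mm below the mouth, with a 6 mm painted yellow border. Axes as the box's.
- reset_top (a point): Centre of the top of the red reset key, a round key 24 mm in diameter standing in the middle of the well on a black collar (40 mm across, 12 mm high); at rest its top is 26 mm below the well's mouth (34 mm above the bench). The point moves with the key. Fully pressed it is 32 mm below the mouth.
- reset (a joint): Travel of the reset key in m: 0 is up, 0.006 is fully down. Spring return, about 1.5 N to start and 5 N to be fully down; pressed counts from 0.0045.
- lever (a joint): Angle of the lever in rad: 0 leans 0.5 rad from upright towards the box's front edge (-x of the box, tripped), 1.0 leans 0.5 rad towards its back edge (+x, on). It starts between 0 and 0.12. It swings in the box's x-z plane about its pivot, stays where it is left, and takes about 1 to 2 N at the tip.
- lever_tip (a point): Centre of the yellow ball (26 mm in diameter) at the end of the lever, 60 mm from the pivot on a 10 mm steel rod; 135 mm above the bench at either end of the swing, 142 mm in the middle. The lever stands on a black block 70 (x) x 50 (y) x 25 mm high on the box top.
- book: Small blue hardback book lying loose and flat on the box top over the well: 95 (x) x 70 (y) x 24 mm thick, about 0.16 kg; origin at the centre of its underside, x along its long side, z up. Starts within 8 mm of the well's centre, turned up to 0.2 rad against the box. There is room for it on the box top to the right (-y) of the well, before the lever block.
- tape: Orange tape roll, 60 mm outside, 20 mm high, lying on the box top at the back right, near box x +55, y -135 mm; origin under its centre. To be left alone.
- glue: Small white bottle with a green cap, 36 mm in diameter, 70 mm tall, standing on the box top at the back left, near box x +65, y +145 mm; origin under its centre. To be left alone.
- brush_jar: Glass jar with three brushes, 76 mm in diameter, about 145 mm tall with the brushes, on the bench to the left; origin under its centre. To be left alone.
- book_pile: Pile of three books, about 150 x 110 mm and 82 mm high, on the bench to the left; origin under its centre. To be left alone.
- mug: White mug, 78 mm in diameter, 90 mm tall, on the bench to the right; origin under its centre. To be left alone.
- paint_can: Can with a green label, 74 mm in diameter, 85 mm tall, on the bench to the right; origin under its centre. To be left alone.
Mind the look-alikes: they are no part of the job. Of the things shaped like the book, the blue one is meant.

How it is judged:
By the outcome, as a careful person would: the job done as asked, in the order asked, and still so for the second after the job is handed in, with the robot touching nothing.
It also fails if it takes over 58 s, if anything falls off the work surface, if the arm or the gripper's body presses on something with over 40 N, if the wrist force passes 120 N, or if a joint passes its speed limit or range.

## Working session

There is one attempt and no reset: what is moved stays moved. The work goes in short steps, Python scripts to look and compute and a tool call to move; the robot and the scene stay as the last step left them, time stands still between calls to the robot, and variables do not carry over. Pictures are saved under pics/ and viewed, at most 10 in all, crops included, and the job is handed in when it is done.

Besides the shell and the picture viewer there is one more tool, called after "Request:" by a JSON object that holds its "name" and its "arguments". apply_moves: Moves the arm, as the interface text tells. Its arguments: {"type":"object","properties":{"steps":{"type":"array","items":{"type":"array"}}},"required":["steps"]}

```bash
mkdir -p pics; ls
python3 - <<'E'
from bench import bot, vision
import cv2,pickle
print(bot.read_state())
d={}
for n in ["scene","top"]:
    s=vision.snapshot(n); d[n]=s
    print(n,s["K"].tolist(),s["k1"],s["rvec"],s["tvec"])
    cv2.imwrite(f"pics/{n}0.png",s["color"][:,:,::-1])
pickle.dump(d,open("d0.pkl","wb"))
E
```

```text
pics
{'clock': 0.0, 'joints': array([ 6.26189417e+01,  1.40835236e+01,  8.93219638e+01, -2.02592394e-03,
        7.67011949e+01, -9.97336935e+00]), 'dq': array([-0.02156526,  0.02037596,  0.10309689, -0.07841815, -0.06177225,
       -0.1019722 ]), 'joint_torque': array([ 2.05613127e-03, -4.15834844e+01, -3.14601195e+01,  6.85022911e-02,
        3.32063239e-02, -1.61174980e-04]), 'tool_pos': array([0.19419343, 0.61975386, 0.22937961]), 'ee_rot': array([-1.79894589e+02, -1.65353942e-02,  1.62592764e+02]), 'contact_force': array([ 1.03876652, -1.10664388, -0.01674204]), 'ft_torque': array([-0.05422169, -0.00393853, -0.00867529]), 'finger_force': 0.0, 'opening': 0.09376952979952786}
scene [[413.7574958264251, 0.0, 252.09751086470297], [0.0, 413.7574958264251, 193.65184789737393], [0.0, 0.0, 1.0]] 0.03662855834626074 [ 2.13839629  1.15004533 -0.46898952] [-0.29499961 -0.22199864  1.50755255]
top [[478.4905252914851, 0.0, 257.1136216762388], [0.0, 478.4905252914851, 194.50914077575916], [0.0, 0.0, 1.0]] -0.09691352236114256 [ 2.19907309 -2.1431026   0.12193603] [-0.01349389  0.51352561  1.35172951]
```

View pics/top0.png

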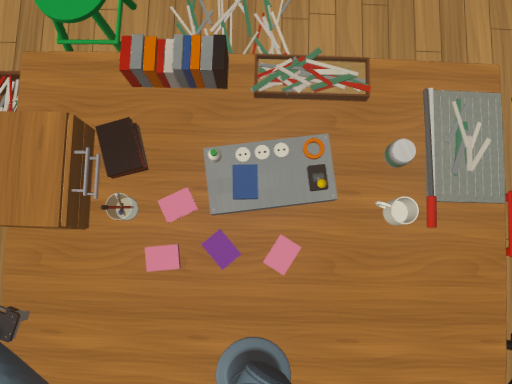

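View pics/scene0.png

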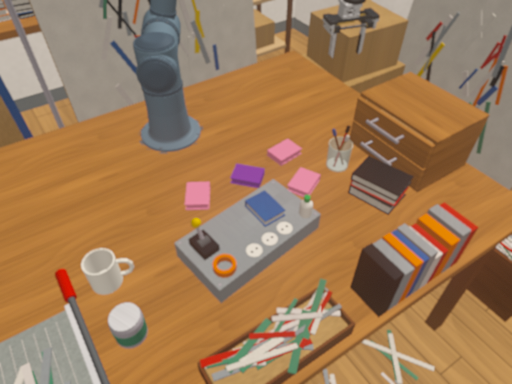

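The top view shows the grey box at about (270,173). The blue book lies on it at (245,182), the lever tip is at (321,184), the tape at (314,148) and the glue at (214,154). Things that could be taken for the book are the purple book (221,249), the pink pads (178,205), (162,258) and (282,255), and the blue spine on the shelf (186,60). By the description I choose the one on the box at (245,182).

```bash
cat > h.py <<'E'
import numpy as np, cv2
def ray(s,uv):
    K=np.array(s["K"]);R=cv2.Rodrigues(np.array(s["rvec"],float))[0];t=np.array(s["tvec"],float).ravel()
    p=cv2.undistortPoints(np.array(uv,float).reshape(-1,1,2),K,np.array([s["k1"],0,0,0.]))[:,0]
    d=np.c_[p,np.ones(len(p))]@R
    return -R.T@t,d
def plane(s,uv,z):
    c,d=ray(s,uv); return c+d*((z-c[2])/d[:,2])[:,None]
def proj(s,P):
    return cv2.projectPoints(np.array(P,float).reshape(-1,1,3),np.array(s["rvec"],float),np.array(s["tvec"],float),np.array(s["K"]),np.array([s["k1"],0,0,0.]))[0][:,0]
def tri(s1,u1,s2,u2):
    A=np.zeros((3,3));b=np.zeros(3);L=[]
    for s,u in((s1,u1),(s2,u2)):
        c,d=ray(s,[u]);d=d[0]/np.linalg.norm(d[0]);M=np.eye(3)-np.outer(d,d);A+=M;b+=M@c;L.append((c,M))
    x=np.linalg.solve(A,b); return x,[np.linalg.norm(M@(x-c)) for c,M in L]
def blob(s,lo,hi,roi=None):
    h=cv2.cvtColor(s["color"],cv2.COLOR_RGB2HSV);m=cv2.inRange(h,np.array(lo),np.array(hi))
    if roi: z=np.zeros_like(m);x0,y0,x1,y1=roi;z[y0:y1,x0:x1]=m[y0:y1,x0:x1];m=z
    cs=cv2.findContours(m,cv2.RETR_EXTERNAL,cv2.CHAIN_APPROX_NONE)[0]
    return max(cs,key=cv2.contourArea) if cs else None
def rect(s,c,z):
    P=plane(s,c[:,0],z)[:,:2].astype(np.float32)*1000
    (cx,cy),(w,h),a=cv2.minAreaRect(P); return cx,cy,w,h,a
def cen(c): return cv2.minEnclosingCircle(c)[0]
E
cat > m.py <<'E'
import pickle;from h import *
d=pickle.load(open("d0.pkl","rb"));T=d["top"];S=d["scene"]
for s,pts in((T,[(215,200),(245,182),(321,184),(314,139),(214,152)]),(S,[(262,208),(197,222),(245,235)])):
    h=cv2.cvtColor(s["color"],cv2.COLOR_RGB2HSV);print([h[y,x].tolist() for x,y in pts])
b=blob(T,(100,120,60),(125,255,255),(200,130,340,215));print("book",rect(T,b,.084),cv2.contourArea(b))
g=blob(T,(90,10,80),(125,90,220),(195,125,345,220));print("box",rect(T,g,.06),cv2.contourArea(g))
y=blob(T,(22,150,100),(35,255,255),(300,165,345,200));y2=blob(S,(22,150,100),(35,255,255),(180,210,215,235))
print("tip",cen(y),cen(y2),tri(T,cen(y),S,cen(y2)))
o=blob(T,(5,150,100),(18,255,255),(295,130,335,165));print("tape",plane(T,[cen(o)],.08))
k=blob(T,(45,80,50),(85,255,255),(200,140,230,165));print("glue",plane(T,[cen(k)],.13))
cr=cv2.resize(T["color"][125:220,195:345],None,fx=5,fy=5,interpolation=cv2.INTER_CUBIC)
cv2.imwrite("pics/crop0.png",cr[:,:,::-1])
E
python3 m.py
```

```text
[[21, 13, 137], [108, 128, 129], [25, 255, 201], [15, 238, 194], [62, 142, 144]]
[[110, 119, 154], [25, 255, 210], [20, 10, 158]]
book (544.564453125, 36.066986083984375, 89.40296936035156, 63.92082977294922, 1.5027940273284912) 734.5
box (548.7444458007812, -0.16088557243347168, 96.72901916503906, 2.823744773864746, 1.4516385793685913) 13.0
tip (321.3333435058594, 183.0) (195.8076934814453, 222.1923065185547) (array([ 0.53749285, -0.16871711,  0.13946652]), [np.float64(0.0008623927484680836), np.float64(0.0008623927484680973)])
tape [[ 0.64238433 -0.15459048  0.08      ]]
glue [[0.61476898 0.12201422 0.13      ]]
```

View pics/crop0.png

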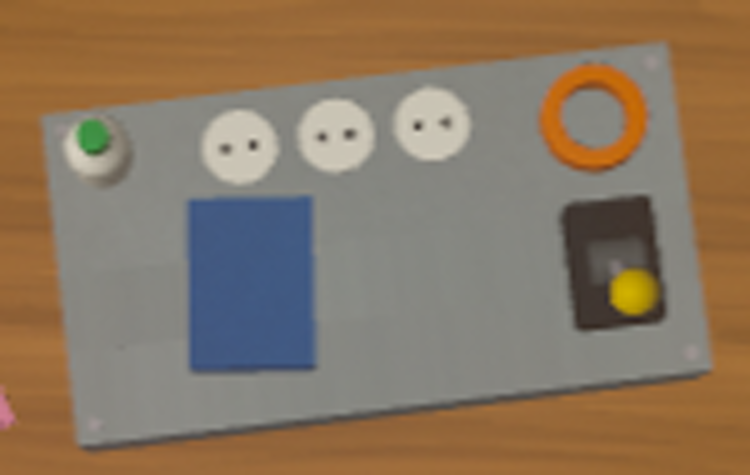

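The close crop confirms the blue book on the grey box top, with the lever ball at crop (634,292). The box top's corners are at crop (43,116), (667,43), (712,372) and (80,445).

```bash
cat > m2.py <<'E'
import pickle;from h import *
d=pickle.load(open("d0.pkl","rb"));T=d["top"]
c=(np.array([(43,116),(667,43),(712,372),(80,440)])+.5)/5-.5+[195,125]
P=plane(T,c,.06)[:,:2];print(P.round(4));print([np.linalg.norm(P[i]-P[i-1]).round(4) for i in range(4)])
# BL=P0 BR=P1 FR=P2 FL=P3
o=P.mean(0);ey=(P[0]+P[3]-P[1]-P[2]);ey/=np.linalg.norm(ey);ex0=(P[0]+P[1]-P[2]-P[3]);ex0/=np.linalg.norm(ex0)
print("ang y-edges",np.degrees(np.arctan2(-ey[0],ey[1])),"x",np.degrees(np.arctan2(ex0[1],ex0[0])))
yaw=np.arctan2(-ey[0],ey[1]);R=np.array([[np.cos(yaw),-np.sin(yaw)],[np.sin(yaw),np.cos(yaw)]])
print("o",o,"yaw",yaw)
f=lambda p:((np.array(p)-o)@R*1000).round(1)
print("tip",f([.5375,-.1687]),"tape",f([.6424,-.1546]),"glue",f([.6148,.1220]),"book",f([.5446,.0361]))
b=(np.array([(190,199),(312,196),(315,370),(190,371)])+.5)/5-.5+[195,125]
B=plane(T,b,.084)[:,:2];print("book corners box frame",f(B),f(B.mean(0)),np.linalg.norm(B[0]-B[1]),np.linalg.norm(B[1]-B[2]))
E
python3 m2.py
```

```text
[[ 0.6397  0.1566]
 [ 0.6921 -0.1986]
 [ 0.5034 -0.2256]
 [ 0.4559  0.1289]]
[np.float64(0.1859), np.float64(0.359), np.float64(0.1906), np.float64(0.3577)]
ang y-edges 8.01201398726212 x 8.36319515730946
o [ 0.57277704 -0.03467262] yaw 0.13983602379356302
tip [ -53.6 -127.8] tape [  52.2 -128.5] glue [ 63.4 149.3] book [-18.  74.]
book corners box frame [[ 31.7 101.6]
 [ 25.8  34. ]
 [-71.   43.5]
 [-63.7 112. ]] [-19.3  72.8] 0.06786001883321387 0.09723321155609117
```

```bash
cat > go.py <<'E'
import sys,numpy as np
from bench import bot
from scipy.spatial.transform import Rotation as Ro
O=np.array([.5728,-.0347]);yaw=.1415
def box2w(x,y): c,s=np.cos(yaw),np.sin(yaw); return O+np.array([c*x-s*y,s*x+c*y])/1000
def w2box(p): c,s=np.cos(yaw),np.sin(yaw); return (p-O)@np.array([[c,-s],[s,c]])*1000
def rep(*targets):
    st=bot.read_state();R=Ro.from_euler("xyz",st["ee_rot"],degrees=True).as_matrix();p=st["tool_pos"]
    print("t",round(st["clock"],2),"box",w2box(p[:2]).round(1),"tipz",round(p[2]*1000-25,1),"rot",st["ee_rot"].round(2),"op",st["opening"],"F",st["contact_force"].round(1))
    for x,y,tz in targets:
        w=np.r_[box2w(x,y),(tz+25)/1000]
        a=np.arctan2(R[1,1],R[0,1]); print((x,y,tz),"shift cm",(R.T@(w-p)*100).round(2),"turn",round((a-yaw+np.pi)%(2*np.pi)-np.pi,4))
if __name__=="__main__":
    a=list(map(float,sys.argv[1:]));rep(*[a[i:i+3] for i in range(0,len(a),3)])
E
python3 go.py -19 130 160
```

```text
t 0.1 box [-282.5  701.3] tipz 204.5 rot [-1.799e+02 -1.000e-02  1.626e+02] op 0.09419774430702876 F [-0.3  0.7  0.5]
(-19.0, 130.0, 160.0) shift cm [-48.39 -40.21   4.51] turn 1.1255
```

Request:
{"name": "apply_moves", "arguments": {"steps": [[[-48.4,-40.2,0],1.1255,0.5],[[-48.4,-40.2,0],1.1255,0.5],[[-48.4,-40.2,0],1.1255,0.5],[[-48.4,-40.2,0],1.1255,0.5],[[-48.4,-40.2,0],1.1255,0.5],[[-48.4,-40.2,0],1.1255,0.5],[[-48.4,-40.2,0],1.1255,0.5],[[-48.4,-40.2,0],1.1255,0.5],[[-48.4,-40.2,0],1.1255,0.5],[[-48.4,-40.2,0],1.1255,0.5],[[-48.4,-40.2,0],1.1255,0.5],[[-48.4,-40.2,0],1.1255,0.5],[[-48.4,-40.2,0],1.1255,0.5],[[-48.4,-40.2,0],1.1255,0.5],[[-48.4,-40.2,0],1.1255,0.5],[[-48.4,-40.2,0],1.1255,0.5],[[-48.4,-40.2,2],1.1255,0.5],[[-48.4,-40.2,4.5],1.1255,0.5],[[-48.4,-40.2,4.5],1.1255,0.5],[[-48.4,-40.2,4.5],1.1255,0.5]]}}

```text
clock: 1.77
tool_pos: [0.5346, 0.0923, 0.184]
ee_rot: [-179.8, -0.0, 98.1]
contact_force: [0.1, 0.3, 0.2]
opening: 0.0468
finger_force: 0.0
```

```bash
python3 go.py -19 130 66
python3 - <<'E'
from bench import vision
import cv2
s=vision.snapshot("wrist");cv2.imwrite("pics/w1.png",s["color"][:,:,::-1])
E
```

```text
t 1.77 box [-19.9 131.1] tipz 159.0 rot [-1.7978e+02 -5.0000e-02  9.8130e+01] op 0.04680423220776582 F [0.1 0.3 0.2]
(-19.0, 130.0, 66.0) shift cm [-0.12  0.12  9.3 ] turn 0.0003
```

View pics/w1.png

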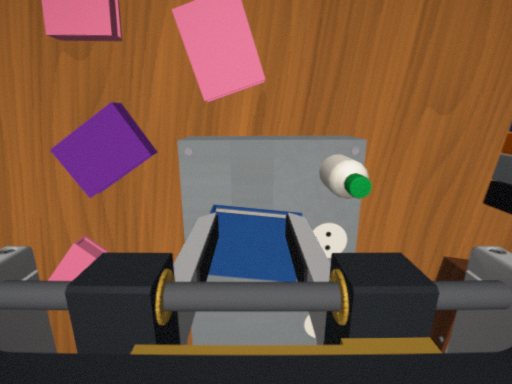

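The wrist view shows the book edge-on at rows 205–215, the glue at (345,178) and the box edges parallel to the image axes. Before going down I'll check the book edge and box edge numerically in this view.

```bash
cat > wr.py <<'E'
from bench import vision
from h import *; from go import *
s=vision.snapshot("wrist")
print("box edge/corner",[w2box(p[:2]).round(1).tolist() for p in plane(s,[(180,139),(364,139)],.06)])
print("book top edge",[w2box(p[:2]).round(1).tolist() for p in plane(s,[(212,206),(302,213)],.084)])
st=bot.read_state();z=st["tool_pos"][2]
for x in(-24,24):print("tip px",proj(s,[[*box2w(-19.9+x,131),z-.025]]))
E
python3 wr.py
```

```text
box edge/corner [[-89.9, 183.3], [95.0, 183.6]]
book top edge [[-56.6, 120.6], [31.6, 113.5]]
tip px [[214.13885811 227.23001898]]
tip px [[283.439544   227.29869645]]
```

Request:
{"name": "apply_moves", "arguments": {"steps": [[[0.4,0.1,3],0,0.5],[[0.4,0.1,6],0,0.5],[[0.4,0.1,8],0,0.5],[[0.4,0.1,9.3],0,0.5],[[0.4,0.1,9.3],0,0.5],[[0.4,0.1,9.3],0,0.5]]}}

```text
clock: 2.37
tool_pos: [0.5371, 0.0962, 0.0935]
ee_rot: [179.9, 0.0, 98.1]
contact_force: [-0.4, -0.4, 0.6]
opening: 0.0472
finger_force: 0.0
```

```bash
python3 go.py -19 30 66
```

```text
t 2.37 box [-16.9 134.6] tipz 68.5 rot [1.7993e+02 1.0000e-02 9.8130e+01] op 0.04718296773013631 F [-0.4 -0.4  0.6]
(-19.0, 30.0, 66.0) shift cm [-10.46  -0.22   0.25] turn 0.0003
```

Request:
{"name": "apply_moves", "arguments": {"steps": [[[-0.5,-0.1,0.1],0,0.5],[[-1.0,-0.1,0.15],0,0.5],[[-1.6,-0.1,0.15],0,0.5],[[-2.2,-0.1,0.15],0,0.5],[[-2.8,-0.1,0.15],0,0.5],[[-3.4,-0.1,0.15],0,0.5],[[-4.0,-0.1,0.15],0,0.5],[[-4.6,-0.1,0.15],0,0.5],[[-5.2,-0.1,0.15],0,0.5],[[-5.8,-0.1,0.15],0,0.5],[[-6.4,-0.1,0.15],0,0.5],[[-7.0,-0.1,0.15],0,0.5],[[-7.6,-0.1,0.15],0,0.5],[[-8.2,-0.1,0.15],0,0.5],[[-8.8,-0.1,0.15],0,0.5],[[-9.4,-0.1,0.15],0,0.5],[[-9.8,-0.1,0.15],0,0.5],[[-10.2,-0.1,0.15],0,0.5],[[-10.4,-0.1,0.15],0,0.5],[[-10.4,-0.1,0.15],0,0.5]]}}

```text
clock: 4.03
tool_pos: [0.5502, -0.0077, 0.0909]
ee_rot: [-180.0, 0.0, 98.1]
contact_force: [-1.8, -0.6, 0.5]
opening: 0.0471
finger_force: 0.0
```

```bash
python3 go.py -19 70 150
```

```text
t 4.03 box [-18.6  29.9] tipz 65.9 rot [-1.800e+02  3.000e-02  9.809e+01] op 0.047110458408739564 F [-1.8 -0.6  0.5]
(-19.0, 70.0, 150.0) shift cm [ 4.   -0.04 -8.41] turn -0.0003
```

Back off, rise beyond the well (y≈110, camera looking on) with the fingers shut, then look.

Request:
{"name": "apply_moves", "arguments": {"steps": [[[1,0,0],0,0.5],[[2,0,-1],0,0.5],[[3,0,-4],0,0],[[4,0,-7],0,0],[[4,0,-8.4],0,0],[[4,0,-8.4],0,0],[[4,0,-8.4],0,0],[[4,0,-8.4],0,0],[[4,0,-8.4],0,0],[[4,0,-8.4],0,0]]}}

```text
clock: 4.87
tool_pos: [0.5435, 0.0325, 0.1733]
ee_rot: [-179.8, -0.0, 98.1]
contact_force: [-0.2, -0.7, -1.0]
opening: 0.0007
finger_force: 0.0
```

Run:
```python
from bench import vision
import cv2,pickle
from go import *
rep()
s=vision.snapshot("wrist");t=vision.snapshot("top");c=vision.snapshot("scene");pickle.dump((s,t,c),open("d1.pkl","wb"))
w=s["color"];u=cv2.resize(t["color"][115:225,185:355],(512,331));cv2.imwrite("pics/w2.png",np.vstack([w[:260],u])[:,:,::-1])
```

```text
t 4.87 box [-19.5  70.7] tipz 148.3 rot [-1.7984e+02 -4.0000e-02  9.8090e+01] op 0.0006643026261240599 F [-0.2 -0.7 -1. ]
```

View pics/w2.png

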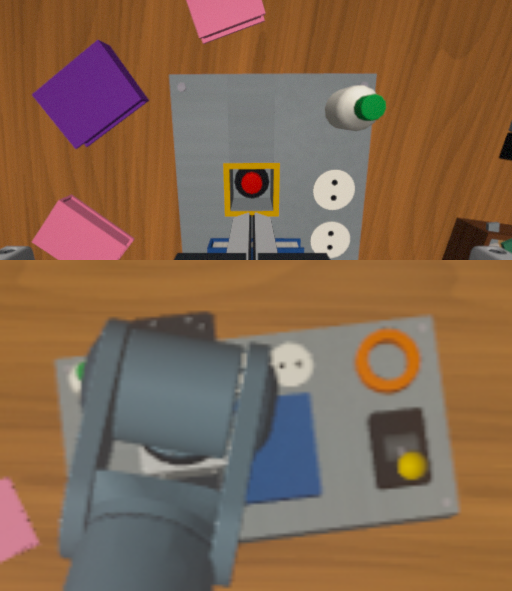

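The wrist view shows the well open, with its yellow border at (223–280, 163–216) and the red key at (251,183). The book lies flat, just below the well at about rows 238–258.

Run:
```python
import pickle;from h import *;from go import *
s,t,c=pickle.load(open("d1.pkl","rb"))
y=blob(s,(18,120,80),(35,255,255),(210,150,295,225));P=plane(s,y[:,0],.06)
B=np.array([w2box(p[:2]) for p in P]);print("border",cv2.boundingRect(y),B.min(0),B.max(0),(B.min(0)+B.max(0))/2)
r=blob(s,(0,150,80),(8,255,255),(210,150,295,225));print("key",cen(r),[w2box(p[:2]) for p in plane(s,[cen(r)],.034)])
y=blob(t,(22,150,100),(35,255,255),(300,165,345,200));print("tip",cen(y),w2box(plane(t,[cen(y)],.137)[0,:2]))
rep((-18,71,50))
```

```text
border (223, 163, 57, 54) [-47.41286617  45.69029582] [  8.62054063 100.8491319 ] [-19.39616277  73.26971386]
key (251.5, 182.4499969482422) [array([-19.09329674,  75.02610873])]
tip (321.31817626953125, 182.9545440673828) [ -53.92610473 -128.7890216 ]
t 5.02 box [-19.   70.4] tipz 149.1 rot [-1.7991e+02 -2.0000e-02  9.8090e+01] op 0.0003034215219383942 F [-1.  -0.3  0.5]
(-18, 71, 50) shift cm [0.05 0.11 9.91] turn -0.0003
```

Request:
{"name": "apply_moves", "arguments": {"steps": [[[0.26,0,3],0,0],[[0.26,0,6],0,0],[[0.26,0,8.5],0,0],[[0.26,0,10],0,0],[[0.26,0,10.9],0,0],[[0.26,0,10.9],0,0],[[0.26,0,10.9],0,0]]}}

```text
clock: 5.6
tool_pos: [0.5444, 0.0349, 0.0661]
ee_rot: [180.0, -0.0, 98.1]
contact_force: [0.0, 0.3, 1.0]
opening: 0.0005
finger_force: 0.0
```

```bash
python3 go.py -19 73 27.5
```

```text
t 5.6 box [-18.3  73. ] tipz 41.1 rot [180.   -0.   98.1] op 0.00048177267730979803 F [0.  0.3 1. ]
(-19.0, 73.0, 27.5) shift cm [ 0.   -0.07  1.36] turn -0.0002
```

Request:
{"name": "apply_moves", "arguments": {"steps": [[[0,0,0.3],0,0],[[0,0,0.6],0,0],[[0,0,0.8],0,0],[[0,0,1.0],0,0],[[0,0,1.15],0,0],[[0,0,1.25],0,0],[[0,0,1.25],0,0],[[0,0,1.25],0,0],[[0,0,1.25],0,0]]}}

```text
clock: 6.35
tool_pos: [0.5449, 0.0349, 0.0541]
ee_rot: [179.9, 0.0, 98.1]
contact_force: [1.4, -1.1, 4.4]
opening: 0.0007
finger_force: 2.2
```

```bash
python3 go.py
```

```text
t 6.35 box [-17.8  72.9] tipz 29.1 rot [1.799e+02 3.000e-02 9.811e+01] op 0.0006801172910423402 F [ 1.4 -1.1  4.4]
```

Request:
{"name": "apply_moves", "arguments": {"steps": [[[0,0,0.1],0,0],[[0,0,0.2],0,0],[[0,0,0.25],0,0],[[0,0,0.25],0,0],[[0,0,0.25],0,0]]}}

```text
clock: 6.77
tool_pos: [0.545, 0.035, 0.053]
ee_rot: [180.0, 0.0, 98.1]
contact_force: [-3.8, 0.2, 16.5]
opening: 0.0003
finger_force: 8.2
```

It bottomed out: 16.5 N against the 5 N that full travel takes. Now rise straight out.

Request:
{"name": "apply_moves", "arguments": {"steps": [[[0,0,-0.5],0,0],[[0,0,-1.5],0,0],[[0,0,-3],0,0],[[0,0,-6],0,0],[[0,0,-9],0,0],[[0,0,-12],0,0],[[0,0,-14.5],0,0],[[0,0,-14.5],0,0],[[0,0,-14.5],0,0]]}}

```text
clock: 7.52
tool_pos: [0.5441, 0.0351, 0.1967]
ee_rot: [179.9, 0.0, 98.1]
contact_force: [-0.1, -0.2, -0.1]
opening: 0.0003
finger_force: 0.0
```

Run:
```python
from bench import vision
from h import *;from go import *
s=vision.snapshot("wrist");r=blob(s,(0,150,80),(8,255,255),(150,130,350,260));print("key",cen(r),cv2.contourArea(r),[w2box(p[:2]) for p in plane(s,[cen(r)],.034)])
rep((-92,-129,170),(-92,-129,118))
```

```text
key (249.5, 179.5) 289.5 [array([-19.98005523,  75.26747608])]
t 7.57 box [-19.5  73.4] tipz 169.9 rot [-1.7988e+02 -3.0000e-02  9.8110e+01] op 0.00032621267263299215 F [-0.2 -0.3  0. ]
(-92, -129, 170) shift cm [-2.024e+01 -7.250e+00 -1.000e-02] turn 0.0
(-92, -129, 118) shift cm [-20.24  -7.24   5.19] turn 0.0
```

Request:
{"name": "apply_moves", "arguments": {"steps": [[[-4,-1.5,0],0,0],[[-8,-3,0],0,0],[[-12,-4.5,0],0,0],[[-16,-6,0],0,0],[[-20.2,-7.2,0],0,0],[[-20.2,-7.2,0],0,0],[[-20.2,-7.2,0],0,0],[[-20.2,-7.2,1.5],0,0],[[-20.2,-7.2,3],0,0],[[-20.2,-7.2,4.5],0,0],[[-20.2,-7.2,4.5],0,0],[[-20.2,-7.2,4.5],0,0]]}}

```text
clock: 8.57
tool_pos: [0.5004, -0.1731, 0.1491]
ee_rot: [-179.8, -0.2, 98.2]
contact_force: [0.9, 0.8, -0.4]
opening: 0.0004
finger_force: 0.0
```

Run:
```python
from bench import vision
from h import *;from go import *
rep((-27,-129,125))
a=vision.snapshot("wrist");b=vision.snapshot("scene")
cv2.imwrite("pics/l1.png",np.vstack([a["color"],cv2.resize(b["color"][180:290,150:330],(512,313),interpolation=cv2.INTER_CUBIC)])[:597,:,::-1] if 0 else np.hstack([cv2.resize(a["color"],(400,300)),cv2.resize(b["color"][170:290,150:310],(400,300),interpolation=cv2.INTER_CUBIC)])[:,:,::-1])
```

```text
t 8.57 box [ -91.2 -126.8] tipz 124.1 rot [-179.81   -0.18   98.2 ] op 0.0003811726525764072 F [ 0.9  0.8 -0.4]
(-27, -129, 125) shift cm [-0.23  6.42 -0.11] turn 0.0016
```

View pics/l1.png

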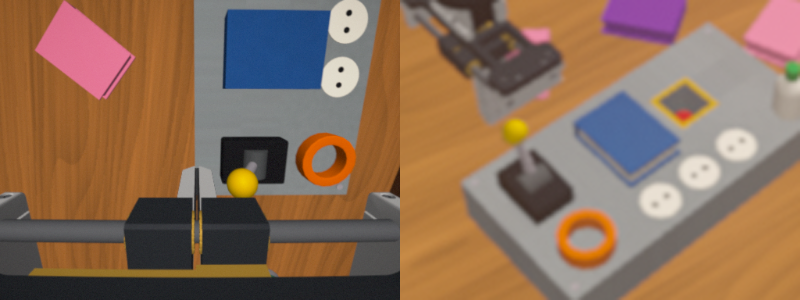

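The fingers stand in front of the yellow ball, which is at (242,183) in the left pane. The book lies flat and the well is open with the key up. Now push.

Request:
{"name": "apply_moves", "arguments": {"steps": [[[-0.2,0.5,0],0,0],[[-0.2,1.0,0],0,0],[[-0.2,1.5,0],0,0],[[-0.2,2.0,0],0,0],[[-0.2,2.5,0],0,0],[[-0.2,3.0,0],0,0],[[-0.2,3.5,0],0,0],[[-0.2,4.0,0],0,0],[[-0.2,4.5,0],0,0],[[-0.2,5.0,0],0,0],[[-0.2,5.4,0],0,0],[[-0.2,5.8,0],0,0],[[-0.2,6.1,0],0,0],[[-0.2,6.3,0],0,0],[[-0.2,6.3,0],0,0]]}}

```text
clock: 9.92
tool_pos: [0.5642, -0.168, 0.1508]
ee_rot: [180.0, -0.0, 98.1]
contact_force: [0.1, 0.5, -0.4]
opening: 0.0006
finger_force: 0.2
```

Request:
{"name": "apply_moves", "arguments": {"steps": [[[0,0.1,0],0,0],[[0,0.2,0],0,0],[[0,0.3,0],0,0],[[0,0.4,0],0,0],[[0,0.4,0],0,0],[[0,0.4,0],0,0]]}}

```text
clock: 10.42
tool_pos: [0.5665, -0.1678, 0.1507]
ee_rot: [-179.8, -0.0, 98.1]
contact_force: [-7.1, -1.1, 2.2]
opening: 0.0006
finger_force: 3.6
```

```bash
python3 go.py
```

```text
t 10.42 box [ -25.  -130.9] tipz 125.7 rot [-1.7976e+02 -4.0000e-02  9.8120e+01] op 0.0005519139974187571 F [-7.1 -1.1  2.2]
```

Request:
{"name": "apply_moves", "arguments": {"steps": [[[0,0.1,0],0,0],[[0,0.2,0],0,0],[[0,0.2,0],0,0],[[0,0.2,0],0,0]]}}

```text
clock: 10.75
tool_pos: [0.5668, -0.1677, 0.1507]
ee_rot: [-179.5, -0.1, 98.1]
contact_force: [-12.9, -1.8, 5.7]
opening: 0.0002
finger_force: 7.0
```

Request:
{"name": "apply_moves", "arguments": {"steps": [[[0,-0.5,0],0,0],[[0,-2,0],0,0],[[0,-4,0],0,0],[[0,-6,0],0,0],[[0,-9,-3],0,0],[[0,-11,-6],0,0],[[0,-13,-9],0,0],[[0,-15,-10],0,0],[[0,-17,-10],0,0],[[0,-17,-10],0,0],[[0,-17,-10],0,0]]}}

```text
clock: 11.67
tool_pos: [0.4019, -0.1916, 0.2515]
ee_rot: [179.9, 0.1, 98.0]
contact_force: [0.6, -0.5, -0.6]
opening: 0.0003
finger_force: 0.0
```

Run:
```python
from bench import vision
from h import *;from go import *
rep()
T=vision.snapshot("top");S=vision.snapshot("scene")
y=blob(T,(22,150,100),(35,255,255),(295,150,345,200));y2=blob(S,(22,150,100),(35,255,255),(180,205,235,245))
x,e=tri(T,cen(y),S,cen(y2));print("tip",w2box(x[:2]),x[2],e)
cv2.imwrite("pics/f.png",np.hstack([cv2.resize(T["color"][115:220,185:345],(400,262),interpolation=cv2.INTER_CUBIC),cv2.resize(S["color"][170:290,150:330],(400,262),interpolation=cv2.INTER_CUBIC)])[:,:,::-1])
```

```text
t 11.67 box [-191.3 -131.2] tipz 226.5 rot [1.7987e+02 8.0000e-02 9.8030e+01] op 0.0002637305281185286 F [ 0.6 -0.5 -0.6]
tip [  -0.83584465 -128.44148964] 0.136716570504008 [np.float64(0.0003336514622421994), np.float64(0.0003336514622423132)]
```

View pics/f.png

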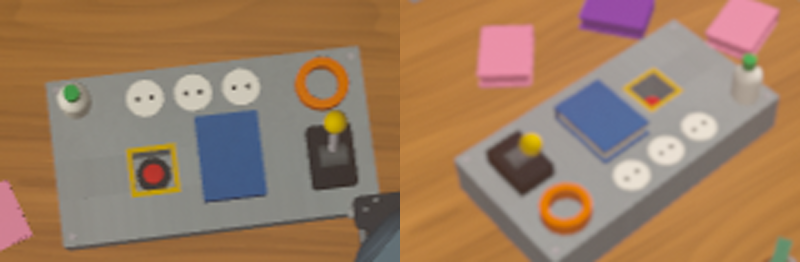

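The lever tip is at box x -0.8, z 137 mm, where -1 and 135 are expected for full on. The well is clear with the key up, the book lies flat, and the tape and glue haven't moved.

```bash
python3 -c "
from bench import bot
print(bot.close_job())"
```

```text
the job is handed in; nothing more can be done
None
```

The job is handed in, with no verdict returned: I slid the blue book flat off the well, pressed the reset key right down and let it come up, then pushed the lever fully over to on, in about 12 of the 58 s.

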